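# Find the rattling appliance box and hold it out

## Robot

A 7-joint arm with a two-finger parallel gripper is mounted at the origin on the work surface. World frame = base frame: x ahead of the robot, y to its left, z up, the work surface at z = 0. Lengths are in m, angles in rad, forces in N, time in s.
With the tool pointing down it reaches from about 0.425 to 0.925 m from the base axis. Payload 6.8 kg.
Tool frame: the origin (TCP) lies between the finger pads; the fingertips stand 17 mm ahead of it and the grasp point (between the pads) lies 2 mm behind it; z points along the fingers, x is the direction in which the jaws open and shut, and the axes are right-handed (so a half turn about z gives the same grasp; the last joint's range is limited). The gripper opens to 85 mm and grips with 20 to 120 N. Pads are 22 mm wide; open, the fingers measure 114 mm over their backs; the gripper's body (76 mm by 85 mm) begins 54 mm behind the grasp point. The pads swing forward as they close: fully open they stand 13 mm farther back than shut.
Start: joints at [1.014, 0.477, 0.022, 1.555, -0.011, 1.109, -0.083], TCP at [0.293, -0.608, 0.248] pointing down, gripper open.
Joint ranges: [-2.96, 2.96], [-0.34, 2.1], [-1.41, 1.46], [0.24, 2.44], [-1.37, 4.51], [0.17, 1.92], [-2.96, 2.96]. Speed limits (rad/s): [2.39, 2.39, 3.14, 3.14, 3.14, 3.14, 3.14].

## Interface

Orientations are given as a unit quaternion [w, x, y, z].
In Python, from station import readout, read_camera, get_calibration, bot, models gives the robot as it stands.
- The arm moves only by the tool carry_out, never from a script. Its argument "deltas" is a list of rows, each a list of 2 entries, a list of its own where there are three numbers: the shift along the tool's x, y, z in cm, then the turn about the tool's z in degrees. A call has 1 to 10 rows; each row is the pose to reach, as a shift and turn from the pose measured when the call began, along the tool's axes at that moment; what a row does not reach only later rows make up. A row lasts 1/8 s, in which the tool goes at most 62.5 mm and 10.7 degrees, less where a joint would pass 70% of its speed; a pose out of reach is approached as far as the arm can. A call with a gripper value outside its range is refused whole. "hand" is the opening, from 0 (shut) to 1 (fully open), set as the call begins (left out, the last holds). The fingers move at their own pace and stop on an object; "newtons" is the grip in N (left out, the last holds). Time passes only in rows, so rows that repeat a pose let the fingers close. It gives the time, the measured TCP pose, the force and the opening at its end, in the units of the state.
- readout.get_obs(): the state, without advancing time (a new reading comes with each control period).
- read_camera(name): name is "scene" or "top" or "wrist"; returns the picture (384x512x3 uint8, red, green, blue); there is no depth.
- get_calibration(name): a dict with "fov_y" (degrees; the focal length in pixels is half the picture's height over the tangent of half this angle, whatever the lens; pixels are square), "cx", "cy" (the principal point, pixels), "world_from_camera" (4x4, takes a point from camera to world coordinates). Camera axes: x right, y down, z forward; pixel columns grow to the right and rows downward; lengths in m; the calibration is good to about 2 mm. A picture is of the moment at which its call begins: read the wrist's pose just before it. get_calibration takes no time and is no camera call; for the wrist camera it gives the pose at the moment of the call.
- bot.hand_in(): hands the job in, once; it reports no verdict.
Trained networks look in the newest picture that a camera, given by its name, has taken for a name from the list of things; names that differ only in an ending like _2 or _b are one class to them, and where a whole thing is asked for, a point or a joint stands for the part that bears it (a point fixed in the world has none). Each returns a list of dicts, best first, with "score" (0 to 1); they miss things now and then, are a little off and sometimes report something else, mostly with a low value. They report only what shows in the picture. A call takes as long as a camera call.
- models.spot_in(query, camera): "centre" ([row, column] in pixels, amid what is visible of it).
The state is a dict: "t": time; "q": joint angles; "joint_vel": joint speeds; "joint_torque": joint torques, N m; "eef_pos": TCP position; "tool_rot": TCP orientation; "contact_force": force on the tool from outside, world axes, zero at the start; "torque": the same for the moment, N m; "gripper_width": opening from 0.0 (shut) to 1.0 (fully open).
Only numpy, scipy, OpenCV 4.12 (cv2) and the standard library are available. Lean on these libraries where they do the work, as an engineer would, in place of code of your own. Each camera call takes 0.05 s, during which the arm holds its last target. There are 200 camera calls.

## Task

Just one of the three sealed blue appliance boxes on the bench still has the cast metal tooth in it: pick the boxes up one at a time and shake each in the air, setting the silent ones gently back down where they stood, lid up, until you come to the one that rattles. Hold that one out to the student, level and still, about 12 cm above the middle of the green mat, and finish while still holding it there; only hold out a box that you have shaken and felt rattle. Leave the steel wax dish, the plaster model and the tumbler alone.

Things in the scene. Friction and masses are not known exactly. Their poses are not given: they have to be found in the camera images.
- box_1: one of three look-alike sealed boxes: opaque blue plastic, 92 mm along its x, 58 mm along its y, 46 mm high, flat upright sides, white latch on the +x end, hinge on the -x end. Origin: centre of the underside; z through the lid. Starts lid up on the bench. Does not open. Weights differ at random, 0.18 to 0.60 kg, and are no safe guide
- box_2: second of the three boxes, same size and axes as box_1. Just one of the three, not always the same one, holds a loose round casting (32 mm, 0.146 kg) that can roll 50 mm along the box's length and 16 mm across; the other two hold nothing loose
- box_3: third of the three boxes, same size and axes as box_1. The casting, in whichever box it is, knocks on the end walls when the box is moved briskly to and fro along its length (some cm, several times a second) or tipped end to end; when a brisk stroke stops it rolls on to the end the box was moving towards and mostly stays there, shifting the weight
- mat: green cutting mat lying flat and fixed on the bench on the far side of the boxes, 150 mm along its x, 220 mm along its y, 3 mm thick; origin at the centre of its underside, at bench height
- wax_dish: bystander: small round steel dish of red wax, 70 mm across the rim, 26 mm high; origin at the centre of its underside
- stone_model: bystander: round cream plaster model with an arch of teeth, 72 mm across, 28 mm high; origin at the centre of its underside
- tumbler: bystander: clear plastic tumbler, 68 mm across, 85 mm high; origin at the centre of its underside

How it is judged:
By the outcome, as a careful person would: the job done as asked, in the order asked, and still so for the second after the job is handed in, while the arm keeps its last pose, push and grip.
It also fails if it takes over 72 s, if anything falls off the work surface, if the arm or the gripper's body presses on something with over 40 N, if the wrist force passes 120 N, or if a joint passes its speed limit or range.

## Working session

There is one attempt and no reset: what is moved stays moved. The work goes in short steps, Python scripts to look and compute and a tool call to move; the robot and the scene stay as the last step left them, time stands still between calls to the robot, and variables do not carry over. Pictures are saved under pics/ and viewed, about 8 in all and at most 12, crops included, and the job is handed in when it is done.

Besides the shell and the picture viewer there is one more tool, called after "Emit:" by a JSON object that holds its "op" and its "data", one argument or row to a line. carry_out: Moves the arm, as the interface text tells. Its arguments: {"type":"object","properties":{"deltas":{"type":"array"},"hand":{"type":"number"},"newtons":{"type":"number"}},"required":["deltas"]}

```bash
mkdir -p pics; cat > h.py <<'E'
import numpy as np, cv2
from station import readout, read_camera, get_calibration, bot, models
def ray(cam,rc,z):
    c=get_calibration(cam); f=192/np.tan(np.radians(c['fov_y'])/2)
    T=np.array(c['world_from_camera']); d=T[:3,:3]@np.array([(rc[1]-c['cx'])/f,(rc[0]-c['cy'])/f,1]); o=T[:3,3]
    return o+d*(z-o[2])/d[2]
def save(cam,n):
    im=read_camera(cam); cv2.imwrite(f'pics/{n}.png',im[:,:,::-1]); return im
E
python3 - <<'E'
from h import *
np.set_printoptions(precision=4,suppress=True)
a=save('top','t0')
for n,z in [('box_1',.046),('mat',.003),('wax_dish',.02),('stone_model',.02),('tumbler',.05)]:
    for r in models.spot_in(n,'top')[:4]: print(n,r['score'],r['centre'],ray('top',r['centre'],z))
b=save('scene','s0')
c=get_calibration('top');print(c['fov_y'],np.array(c['world_from_camera']))
# blue boxes in top view
hsv=cv2.cvtColor(a,cv2.COLOR_RGB2HSV); m=cv2.inRange(hsv,(95,90,40),(130,255,255))
cs,_=cv2.findContours(m,cv2.RETR_EXTERNAL,cv2.CHAIN_APPROX_NONE)
for k in cs:
    if cv2.contourArea(k)>300: print(cv2.contourArea(k),cv2.minAreaRect(k))
print(readout.get_obs())
E
```

```text
box_1 0.93 [251.9, 366.8] [ 0.4029 -0.2244  0.046 ]
box_1 0.66 [227.9, 261.0] [0.4494 0.0092 0.046 ]
box_1 0.59 [236.0, 171.1] [0.4264 0.2088 0.046 ]
mat 0.9 [141.2, 271.9] [ 0.6614 -0.0124  0.003 ]
wax_dish 0.61 [166.2, 419.0] [ 0.6038 -0.3577  0.02  ]
stone_model 0.62 [217.4, 98.5] [0.465 0.387 0.02 ]
tumbler 0.78 [148.2, 120.7] [0.6234 0.336  0.05  ]
57.319300242090314 [[ 0.026  -0.9899  0.1395  0.4208]
 [-0.9996 -0.024   0.016   0.0113]
 [-0.0125 -0.1399 -0.9901  0.8319]
 [ 0.      0.      0.      1.    ]]
1188.5 ((365.2068176269531, 251.0756072998047), (44.03921127319336, 29.686809539794922), 79.11447143554688)
1121.0 ((170.74781799316406, 235.78976440429688), (28.45486068725586, 43.01025390625), 14.470293045043945)
997.0 ((259.21673583984375, 225.34103393554688), (25.469579696655273, 42.880126953125), 8.746162414550781)
1031.5 ((50.38679122924805, 63.1037712097168), (45.19162368774414, 30.356679916381836), 74.05460357666016)
{'t': 0.35, 'q': array([ 1.0139,  0.4772,  0.0224,  1.5556, -0.0115,  1.1093, -0.0831]), 'joint_vel': array([-0.0001, -0.0019,  0.0007, -0.003 ,  0.0007,  0.0002,  0.0003]), 'joint_torque': array([ -0.0017, -59.5611,   1.6039, -28.1048,   0.0123,   0.0048,
         0.    ]), 'eef_pos': array([ 0.2928, -0.6081,  0.2481]), 'tool_rot': array([-0.0001,  0.8467, -0.532 , -0.0002]), 'contact_force': array([ 0.3605, -0.5943, -0.4171]), 'torque': array([-0.0206,  0.0439, -0.0042]), 'gripper_width': 0.9998136296133204}
```

View pics/t0.png

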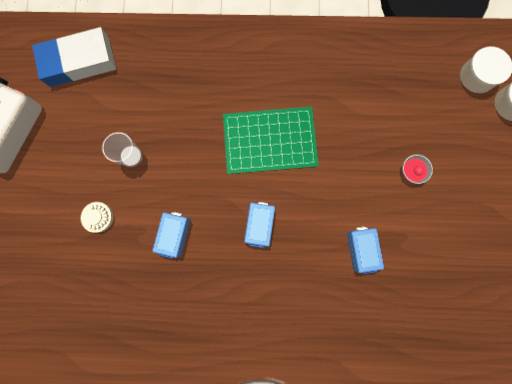

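View pics/s0.png

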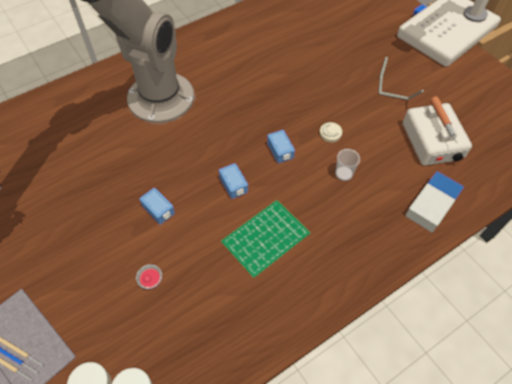

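```bash
cat >> h.py <<'E'
def boxes(cam,im,z=.046,vmin=190,amin=300):
    # bright lid only
    hsv=cv2.cvtColor(im,cv2.COLOR_RGB2HSV); m=cv2.inRange(hsv,(95,60,vmin),(130,255,255))
    m=cv2.morphologyEx(m,cv2.MORPH_CLOSE,np.ones((5,5),np.uint8))
    out=[]
    for k in cv2.findContours(m,cv2.RETR_EXTERNAL,cv2.CHAIN_APPROX_NONE)[0]:
        if cv2.contourArea(k)<amin: continue
        w=np.array([ray(cam,(p[0][1],p[0][0]),z)[:2] for p in k],np.float32)*1000
        (cx,cy),(a,b),_=r=cv2.minAreaRect(w)
        P=cv2.boxPoints(r); e=max([P[1]-P[0],P[2]-P[1]],key=np.linalg.norm)
        yaw=np.degrees(np.arctan2(e[1],e[0])); yaw=(yaw+90)%180-90
        out.append([round(float(v),1) for v in (cx,cy,max(a,b),min(a,b),yaw)])
    return out
def st():
    from scipy.spatial.transform import Rotation as R
    o=readout.get_obs(); w,x,y,z=o['tool_rot']; M=R.from_quat([x,y,z,w]).as_matrix()
    print('t',round(o['t'],2),'pos',o['eef_pos'].round(4),'xaxis deg',np.degrees(np.arctan2(M[1,0],M[0,0])).round(2),'z',M[:,2].round(3),'F',o['contact_force'].round(2),'T',o['torque'].round(3),'w',round(o['gripper_width'],3),'q',o['q'].round(2))
    return o,M
def goal(p,ang):
    "shift cm in tool axes + turn to reach p with tool x at world angle ang"
    o,M=st(); d=M.T@(np.array(p)-o['eef_pos'])*100
    a=np.degrees(np.arctan2(M[1,0],M[0,0])); t=-((ang-a+90)%180-90)
    print('goal',d.round(2),'turn',round(t,2))
E
python3 - <<'E'
from h import *
a=cv2.imread('pics/t0.png')[:,:,::-1].copy()
for v in (120,190,210,230): print(v,boxes('top',a,vmin=v))
c=get_calibration('wrist'); o,M=st(); T=np.array(c['world_from_camera'])
print(c['fov_y'], M.T@(T[:3,3]-o['eef_pos']), M.T@T[:3,:3])
goal([.395,-.224,.2],-90+10)
E
```

```text
120 [[405.4, -222.2, 94.5, 63.6, 9.6], [428.3, 213.0, 94.1, 56.8, -11.8], [455.8, 13.4, 95.2, 56.9, -7.4], [841.6, 532.9, 91.8, 59.8, 17.3]]
190 [[407.3, -225.5, 90.0, 55.6, 9.7], [430.0, 213.2, 90.1, 55.0, -11.6], [456.4, 13.5, 92.8, 55.4, -7.6]]
210 [[407.7, -225.8, 87.5, 54.9, 9.5], [429.9, 213.8, 88.4, 54.4, -12.1], [458.5, 13.4, 88.1, 54.4, -7.2]]
230 [[407.3, -225.7, 85.7, 51.4, 9.5], [430.1, 213.8, 86.5, 52.7, -11.6], [458.5, 13.4, 86.8, 52.8, -7.2]]
t 0.35 pos [ 0.2928 -0.6081  0.2481] xaxis deg -64.29 z [-0.  0. -1.] F [ 0.36 -0.59 -0.42] T [-0.021  0.044 -0.004] w 1.0 q [ 1.01  0.48  0.02  1.56 -0.01  1.11 -0.08]
63.06011978608505 [ 0.00028712 -0.08393891 -0.12572201] [[ 9.99999737e-01 -3.81391299e-04 -6.17486068e-04]
 [ 5.61976847e-04  9.45284050e-01  3.26247987e-01]
 [ 4.59271587e-04 -3.26248248e-01  9.45284015e-01]]
t 0.35 pos [ 0.2928 -0.6081  0.2481] xaxis deg -64.29 z [-0.  0. -1.] F [ 0.36 -0.59 -0.42] T [-0.021  0.044 -0.004] w 1.0 q [ 1.01  0.48  0.02  1.56 -0.01  1.11 -0.08]
goal [-30.17 -25.87   4.82] turn 15.71
```

```bash
python3 -c "
from h import *
goal([.407,-.2255,.16],-80.5)"
```

```text
t 0.35 pos [ 0.2928 -0.6081  0.2481] xaxis deg -64.29 z [-0.  0. -1.] F [ 0.36 -0.59 -0.42] T [-0.021  0.044 -0.004] w 1.0 q [ 1.01  0.48  0.02  1.56 -0.01  1.11 -0.08]
goal [-29.51 -26.88   8.82] turn 16.21
```

Emit:
{"op": "carry_out", "data": {
  "deltas": [
    [[-3.7,-3.4,1.1],2],
    [[-7.4,-6.7,2.2],4],
    [[-11.1,-10.1,3.3],6],
    [[-14.8,-13.4,4.4],8],
    [[-18.4,-16.8,5.5],10],
    [[-22.1,-20.2,6.6],12],
    [[-25.8,-23.5,7.7],14],
    [[-29.5,-26.9,8.8],16.2],
    [[-29.5,-26.9,8.8],16.2],
    [[-29.5,-26.9,8.8],16.2]
  ],
  "hand": 1
}}

```text
t: 1.6
eef_pos: [0.4073, -0.226, 0.1604]
tool_rot: [0.0, 0.763, -0.646, 0.0]
contact_force: [-0.8, 0.3, 0.4]
gripper_width: 1.0
```

```bash
python3 -c "
from h import *
a=save('wrist','w1')
for v in (120,170,190,210): print(boxes('wrist',a,vmin=v,amin=2000))
goal([.407,-.2255,.028],-80.5)"
```

```text
[[409.8, -225.7, 95.4, 57.0, 9.5], [458.0, -36.7, 84.3, 18.3, -5.7]]
[[410.3, -225.7, 94.7, 56.8, 9.1]]
[[409.9, -225.8, 93.7, 56.7, 9.4]]
[[409.6, -225.8, 91.2, 56.6, 9.4]]
t 1.65 pos [ 0.4071 -0.2267  0.1605] xaxis deg -80.56 z [ 0. -0. -1.] F [ 0.6  -0.43 -0.33] T [ 0.01  -0.045 -0.001] w 1.001 q [ 0.45  0.25 -0.09  2.12  0.03  0.77 -1.07]
goal [-0.12 -0.   13.25] turn -0.06
```

View pics/w1.png

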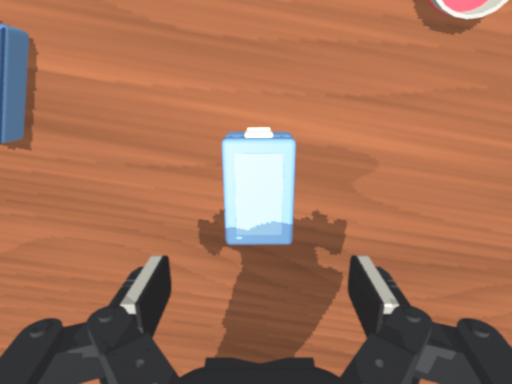

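Emit:
{"op": "carry_out", "data": {
  "deltas": [
    [[0,-0.2,4],0],
    [[-0.1,-0.2,8],0],
    [[-0.1,-0.2,11.5],0],
    [[-0.1,-0.2,13.2],0],
    [[-0.1,-0.2,13.2],0],
    [[-0.1,-0.2,13.2],0]
  ]
}}

```text
t: 2.4
eef_pos: [0.4093, -0.2265, 0.0292]
tool_rot: [0.0, 0.762, -0.647, 0.001]
contact_force: [-0.4, -0.0, 0.3]
gripper_width: 0.998
```

Emit:
{"op": "carry_out", "data": {
  "deltas": [
    [[0,0,0],0],
    [[0,0,0],0],
    [[0,0,0],0],
    [[0,0,0],0],
    [[0,0,0],0]
  ],
  "hand": 0,
  "newtons": 80
}}

```text
t: 3.02
eef_pos: [0.4099, -0.2269, 0.0305]
tool_rot: [-0.0, 0.762, -0.647, 0.002]
contact_force: [-1.4, 1.2, 9.5]
gripper_width: 0.659
```

```bash
python3 -c "
from h import *
o,M=st()"
```

```text
t 3.02 pos [ 0.4099 -0.2269  0.0305] xaxis deg -80.66 z [ 0.003 -0.002 -1.   ] F [-1.39  1.18  9.45] T [ 0.299  0.401 -0.083] w 0.659 q [ 0.43  0.49 -0.07  2.19  0.08  0.46 -1.11]
```

Emit:
{"op": "carry_out", "data": {
  "deltas": [
    [[0,0,-2],0],
    [[0,0,-6],0],
    [[0,-2,-11],0],
    [[0,-5,-15],0],
    [[0,-7,-17],0],
    [[0,-7,-17],0],
    [[0,-7,-17],0],
    [[0,-7,-17],0]
  ]
}}

```text
t: 4.03
eef_pos: [0.4765, -0.2153, 0.1992]
tool_rot: [0.001, 0.762, -0.648, 0.0]
contact_force: [0.5, 0.1, -2.8]
gripper_width: 0.662
```

```bash
cat >> h.py <<'E'
def meas(n=8):
    L=[]
    for i in range(n):
        read_camera('wrist'); o=readout.get_obs(); w,x,y,z=o['tool_rot']
        from scipy.spatial.transform import Rotation as R
        M=R.from_quat([x,y,z,w]).as_matrix()
        L.append(np.r_[M.T@o['torque'],M.T@o['contact_force'],o['joint_torque'][5],o['eef_pos']])
    L=np.array(L); print('Ttool',L[:,:3].mean(0).round(4),'Ftool',L[:,3:6].mean(0).round(2),'tau6',L[:,6].mean().round(4),'pos',L[-1,7:].round(4)); print(' sd',L[:,:7].std(0).round(3))
E
python3 -c "
from h import *
o,M=st();meas(8);st()"
```

```text
t 4.03 pos [ 0.4765 -0.2153  0.1992] xaxis deg -80.71 z [-0.    -0.001 -1.   ] F [ 0.51  0.12 -2.77] T [-0.04   0.035  0.055] w 0.662 q [ 0.39  0.29 -0.1   1.96  0.04  0.89 -1.14]
Ttool [-0.0142  0.0114  0.0162] Ftool [-0.1  -0.19  3.39] tau6 -0.0091 pos [ 0.4784 -0.2153  0.2005]
 sd [0.029 0.023 0.039 0.559 0.393 0.538 0.006]
t 4.42 pos [ 0.4784 -0.2153  0.2005] xaxis deg -80.67 z [ 0.003 -0.002 -1.   ] F [-0.45 -0.68 -4.31] T [ 0.019 -0.028  0.015] w 0.666 q [ 0.39  0.29 -0.1   1.96  0.04  0.89 -1.14]
```

Emit:
{"op": "carry_out", "data": {
  "deltas": [
    [[0,-3,0],0],
    [[0,3,0],0],
    [[0,-3,0],0],
    [[0,3,0],0],
    [[0,-3,0],0],
    [[0,3,0],0],
    [[0,-4,0],0],
    [[0,2,0],0],
    [[0,2,0],0],
    [[0,2,0],0]
  ]
}}

```text
t: 5.68
eef_pos: [0.4588, -0.2186, 0.2007]
tool_rot: [-0.0, 0.762, -0.647, 0.002]
contact_force: [0.4, 0.5, -2.0]
gripper_width: 0.667
```

```bash
python3 -c "
from h import *
meas(10);st()"
```

```text
Ttool [ 0.062  -0.008  -0.0081] Ftool [ 0.02 -0.01  3.09] tau6 0.0328 pos [ 0.4588 -0.2184  0.2005]
 sd [0.023 0.025 0.028 0.518 0.36  0.488 0.026]
t 6.17 pos [ 0.4588 -0.2184  0.2005] xaxis deg -80.65 z [ 0.003 -0.002 -1.   ] F [ 0.07 -0.46 -3.72] T [ 0.011 -0.085  0.05 ] w 0.669 q [ 0.42  0.26 -0.11  1.99  0.04  0.88 -1.12]
```

Emit:
{"op": "carry_out", "data": {
  "deltas": [
    [[0,2,0],0],
    [[0,-4,0],0],
    [[0,2,0],0],
    [[0,-4,0],0],
    [[0,2,0],0],
    [[0,-4,0],0],
    [[0,2,0],0],
    [[0,-4,0],0],
    [[0,-4,0],0],
    [[0,-4,0],0]
  ]
}}

```text
t: 7.42
eef_pos: [0.4976, -0.2123, 0.2006]
tool_rot: [0.0, 0.762, -0.647, 0.002]
contact_force: [0.3, -0.7, -2.9]
gripper_width: 0.662
```

```bash
python3 -c "
from h import *
meas(10);st()"
```

```text
Ttool [-0.0215 -0.0112 -0.011 ] Ftool [-0.06  0.04  3.38] tau6 -0.0456 pos [ 0.4982 -0.212   0.2007]
 sd [0.029 0.023 0.045 0.608 0.346 0.519 0.022]
t 7.92 pos [ 0.4982 -0.212   0.2007] xaxis deg -80.66 z [ 0.003 -0.002 -1.   ] F [ 0.41  0.46 -3.98] T [-0.018 -0.023  0.069] w 0.663 q [ 0.4   0.32 -0.13  1.92  0.05  0.91 -1.17]
```

Emit:
{"op": "carry_out", "data": {
  "deltas": [
    [[0,-4,0],0],
    [[0,0,0],0],
    [[0,-4,0],0],
    [[0,0,0],0],
    [[0,-4,0],0],
    [[0,-4,0],0],
    [[0,0,0],0],
    [[0,0,0],0],
    [[0,0,0],0],
    [[0,0,0],0]
  ]
}}

```text
t: 9.18
eef_pos: [0.499, -0.2118, 0.2009]
tool_rot: [-0.001, 0.763, -0.647, 0.002]
contact_force: [0.6, 0.6, -3.3]
gripper_width: 0.662
```

```bash
python3 -c "
from h import *
meas(10);st()"
```

```text
Ttool [ 0.0479  0.01   -0.0217] Ftool [0.36 0.2  3.14] tau6 0.0205 pos [ 0.4982 -0.212   0.2006]
 sd [0.02  0.043 0.035 0.294 0.517 0.501 0.003]
t 9.68 pos [ 0.4982 -0.212   0.2006] xaxis deg -80.66 z [ 0.003 -0.002 -1.   ] F [-0.71 -0.5  -3.19] T [-0.046 -0.05   0.037] w 0.663 q [ 0.4   0.32 -0.14  1.92  0.06  0.91 -1.17]
```

Emit:
{"op": "carry_out", "data": {
  "deltas": [
    [[0,4,0],0],
    [[0,0,0],0],
    [[0,4,0],0],
    [[0,0,0],0],
    [[0,4,0],0],
    [[0,4,0],0],
    [[0,0,0],0],
    [[0,0,0],0],
    [[0,0,0],0],
    [[0,0,0],0]
  ]
}}

```text
t: 10.92
eef_pos: [0.4974, -0.2123, 0.2005]
tool_rot: [0.0, 0.762, -0.647, 0.001]
contact_force: [0.2, -0.0, -2.9]
gripper_width: 0.664
```

```bash
python3 -c "
from h import *
meas(10);st()"
```

```text
Ttool [-0.031  -0.024  -0.0112] Ftool [-0.1   0.17  3.3 ] tau6 -0.0396 pos [ 0.4981 -0.212   0.2007]
 sd [0.031 0.023 0.032 0.448 0.542 0.336 0.004]
t 11.43 pos [ 0.4981 -0.212   0.2007] xaxis deg -80.66 z [ 0.003 -0.002 -1.   ] F [ 0.22  0.55 -3.67] T [0.019 0.045 0.056] w 0.661 q [ 0.4   0.32 -0.14  1.92  0.06  0.91 -1.17]
```

```bash
python3 -c "
from h import *
a=cv2.imread('pics/t0.png')[:,:,::-1].copy()
m=cv2.inRange(cv2.cvtColor(a,cv2.COLOR_RGB2HSV),(60,100,50),(85,255,255)); m=cv2.morphologyEx(m,cv2.MORPH_CLOSE,np.ones((7,7)))
k=max(cv2.findContours(m,0,1)[0],key=cv2.contourArea); r=cv2.minAreaRect(k); print(r,ray('top',r[0][::-1],.003))
goal([*ray('top',r[0][::-1],.003)[:2],.154],-80.66)"
```

```text
((269.93450927734375, 139.71380615234375), (59.7097053527832, 90.93480682373047), 85.2363510131836) [ 0.66498072 -0.00756708  0.003     ]
t 11.43 pos [ 0.4981 -0.212   0.2007] xaxis deg -80.66 z [ 0.003 -0.002 -1.   ] F [ 0.22  0.55 -3.67] T [0.019 0.045 0.056] w 0.661 q [ 0.4   0.32 -0.14  1.92  0.06  0.91 -1.17]
goal [-17.48 -19.77   4.67] turn -0.0
```

Emit:
{"op": "carry_out", "data": {
  "deltas": [
    [[-1,-1.2,0],0],
    [[-3.5,-4,0.5],0],
    [[-6.5,-7.4,1.2],0],
    [[-9.5,-10.8,2],0],
    [[-12.5,-14.2,3],0],
    [[-15,-17,4],0],
    [[-16.7,-18.9,4.5],0],
    [[-17.5,-19.8,4.7],0],
    [[-17.5,-19.8,4.7],0],
    [[-17.5,-19.8,4.7],0]
  ]
}}

```text
t: 12.68
eef_pos: [0.6648, -0.0093, 0.154]
tool_rot: [0.0, 0.762, -0.648, 0.002]
contact_force: [0.6, -0.6, -2.9]
gripper_width: 0.665
```

```bash
python3 -c "
from h import *
a=save('wrist','w2');b=save('scene','s2');c=save('top','t2')
cv2.imwrite('pics/m2.png',np.hstack([cv2.resize(x,(400,300)) for x in (a,b)])[:,:,::-1])
print(boxes('top',c,z=.169,vmin=190))
goal([.665,-.0076,.154],-80.66)"
```

```text
[[427.8, 182.0, 77.7, 46.8, -12.0], [450.7, 13.1, 78.6, 46.9, -7.6], [776.6, 450.6, 72.3, 48.7, 17.0]]
t 12.82 pos [ 0.6649 -0.0088  0.1541] xaxis deg -80.77 z [ 0.003 -0.003 -1.   ] F [-0.58 -0.28 -3.95] T [0.02  0.052 0.013] w 0.665 q [ 0.05  0.56 -0.18  1.66  0.12  0.94 -1.59]
goal [-0.12 -0.03  0.01] turn -0.11
```

View pics/m2.png

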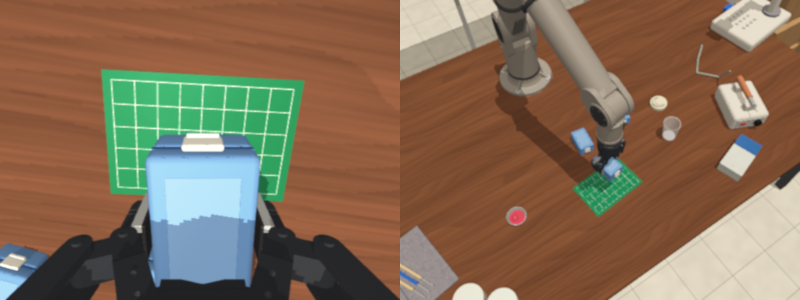

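```bash
python3 - <<'E'
from h import *
im=cv2.imread('pics/w2.png'); o,M=st(); c=get_calibration('wrist'); T=np.array(c['world_from_camera']); f=192/np.tan(np.radians(c['fov_y'])/2)
for dp,col in ((0,(0,0,255)),(6,(0,255,255))):
  s=np.sin(np.radians(dp))
  P=[]
  for x,y in ((-.029,-.046),(.029,-.046),(.029,.046),(-.029,.046)):
    p=M@np.array([x,y,-.0155+s*y])+o['eef_pos']; q=T[:3,:3].T@(p-T[:3,3]); P.append([f*q[0]/q[2]+c['cx'],f*q[1]/q[2]+c['cy']])
  print(np.round(P)); cv2.polylines(im,[np.int32(P)],True,col,1)
cv2.imwrite('pics/w2o.png',im)
E
```

```text
t 12.82 pos [ 0.6649 -0.0088  0.1541] xaxis deg -80.77 z [ 0.003 -0.003 -1.   ] F [-0.58 -0.28 -3.95] T [0.02  0.052 0.013] w 0.665 q [ 0.05  0.56 -0.18  1.66  0.12  0.94 -1.59]
[[181. 193.]
 [336. 193.]
 [321. 379.]
 [197. 379.]]
[[177. 198.]
 [339. 198.]
 [319. 370.]
 [199. 370.]]
```

View pics/w2o.png

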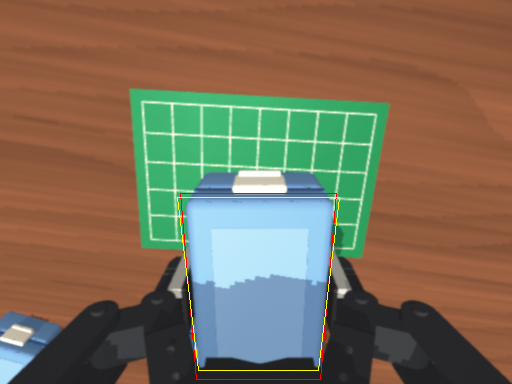

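```bash
python3 - <<'E'
from h import *
P=np.array([ray('wrist',(r,c),.003) for c,r in ((130,89),(388,103),(364,257),(141,247))]); print(P.round(4),P.mean(0))
meas(6); goal([*P.mean(0)[:2],.154],-80.66)
E
```

```text
[[ 0.7282  0.1105  0.003 ]
 [ 0.7519 -0.1067  0.003 ]
 [ 0.604  -0.1263  0.003 ]
 [ 0.5799  0.0955  0.003 ]] [ 0.66603319 -0.00674984  0.003     ]
Ttool [-0.0117 -0.0001 -0.0212] Ftool [-0.31 -0.15  3.58] tau6 -0.0333 pos [ 0.6652 -0.0074  0.1538]
 sd [0.042 0.021 0.014 0.469 0.358 0.596 0.001]
t 13.12 pos [ 0.6652 -0.0074  0.1538] xaxis deg -80.67 z [ 0.003 -0.002 -1.   ] F [-0.04 -0.36 -2.99] T [0.025 0.019 0.002] w 0.661 q [ 0.04  0.56 -0.18  1.65  0.12  0.94 -1.59]
goal [-0.06 -0.09 -0.02] turn -0.01
```

Emit:
{"op": "carry_out", "data": {
  "deltas": [
    [[0,-0.4,0],0],
    [[0,-0.9,0],0],
    [[0,-1.3,0],0],
    [[0,-1.5,0],0],
    [[0,-1.5,0],0],
    [[0,-1.3,0],0],
    [[0,-1.0,0],0],
    [[0,-0.6,0],0],
    [[0,-0.3,0],0],
    [[0,-0.1,0],0]
  ]
}}

```text
t: 14.38
eef_pos: [0.6659, -0.0074, 0.1539]
tool_rot: [-0.0, 0.762, -0.647, 0.002]
contact_force: [-0.2, 0.5, -2.7]
gripper_width: 0.667
```

Emit:
{"op": "carry_out", "data": {
  "deltas": [
    [[0,0,0],0],
    [[0,0,0],0],
    [[0,0,0],0],
    [[0,0,0],0]
  ]
}}

```text
t: 14.88
eef_pos: [0.666, -0.0073, 0.1538]
tool_rot: [-0.0, 0.762, -0.647, 0.002]
contact_force: [-0.7, 0.7, -3.5]
gripper_width: 0.663
```

```bash
python3 - <<'E'
from h import *
meas(10); goal([.6655,-.0072,.154],-80.66)
E
```

```text
Ttool [-0.0383  0.0015  0.003 ] Ftool [ 0.09 -0.27  3.59] tau6 -0.0368 pos [ 0.6659 -0.0074  0.1539]
 sd [0.042 0.026 0.021 0.272 0.451 0.552 0.   ]
t 15.38 pos [ 0.6659 -0.0074  0.1539] xaxis deg -80.68 z [ 0.003 -0.002 -1.   ] F [ 0.28 -0.09 -3.16] T [-0.057  0.041  0.006] w 0.667 q [ 0.04  0.56 -0.18  1.65  0.12  0.94 -1.59]
goal [-0.02  0.04 -0.01] turn -0.02
```

The slow move that ended in the + direction left the torque at the − end. So the earlier swings came from the casting rolling, not from arm friction. The box is still and in place, so I'm handing in.

```bash
python3 -c "
from h import *
print(bot.hand_in())"
```

```text
the job is handed in; nothing more can be done
None
```

I picked up the right-hand box, the one at y ≈ −0.23, and shook it in the air along its length. It was the one that rattled, so I left the other two boxes, the wax dish, the plaster model and the tumbler untouched. The job was handed in at about 15.4 s with the box still held over the mat.

- **Rattle:** Brisk strokes made the torque along the box swing by about 0.08 N m each time. The casting rolling end to end should give about 0.07 N m. The swing reversed with stroke direction in all four readings, two of them at the same arm pose. A slow stroke did not shift it, so arm friction is not the cause. I inferred the rattle from this weight shift; I could not hear it or record the knocks themselves.
- **Hold:** The gripper is at (0.666, −0.007). Two camera estimates put the mat's middle at (0.665, −0.008) and (0.666, −0.007). The box's underside is about 0.123 m up, which is 12 cm above the mat. The tool is tilted less than 0.3°, and an outline of a level lid drawn on the wrist picture matched to within a few degrees.
- **Disagreements:** The network's first mat position was about 5 mm off the two camera estimates, so I did not use it. The attempt to find the held box in the top camera failed, probably because the arm covers it there.

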